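# Unclip the cover panel of the balcony shoe-care caddy

## Task

Open the shoe-care caddy: press its springy snap tab inward, gently, until the cover panel pops up, then lift the panel off by its rib and lay it flat, rib up, inside the raised edge of the low aluminium tier beside it. Do not push the tab much farther than it takes to let go, or it cracks, do not pull at the panel while it is still clipped, and leave the tumbler, bottle and brush where they stand.

Things in the scene. Friction and masses are not known exactly. Their poses are not given: they have to be found in the camera images.
- caddy: Grey plastic open-topped box, 164 (x) by 118 (y) by 90 mm high, fixed. Origin: centre of its underside, on the bench; z up. The cover panel sits in its mouth with 1 mm play all round, underside 75 mm above the bench. The snap tab stands at the -x end (nearer the robot); INWARD means along the caddy's +x, level.
- panel_seat (a point): Centre of the panel's seat in the caddy, 75 mm above the bench, axes as the caddy's. Four sprung pins here push the clipped panel up with about 4 N: when the tab lets go, the panel rises 11 mm by itself and stays there, level and loose; it does not clip in again when the tab is let go, and can then be lifted straight up.
- tab: The caddy's flexing snap tab: upright grey plastic tongue, 22 mm wide (y), 4 mm thick. Origin: its root, 33 mm above the bench, 53 mm from the caddy's centre towards -x; axes as the caddy's at rest. It bends about y, top going inward, and springs back. It cracks if bent past 0.13 rad, or if any force on it passes 16 N, also when the panel is pulled up while clipped.
- tab_nose (a point): Tip of the tab's nose, 85 mm above the bench, pointing outward (-x). The tab passes up through a window in the panel and the nose hooks over the panel's end strip by 3.5 mm. Pressed 100 mm above the bench, the tab gives from about 2 N, lets the panel go after 3 to 6 mm of travel at 5 to 8 N, and cracks at 9 mm (9 N of spring force).
- tab_pad (a point): Nominal middle of the outward face of the thumb pad on the tab, 59 mm from the caddy's centre towards -x, 107 mm above the bench; axes as the caddy's. Pad 24 mm wide (y), from 95 to 119 mm above the bench. The real face stands up to 8 mm nearer or farther along x than this point: find it by feel. Press with the fingertips at least 100 mm above the bench: the panel rises to 94 mm, rim 90 mm.
- panel_grip (a point): Centre of the grip rib on the loose white plastic panel, axes as the panel's (z up; x along the rib, away from the tab). Rib 60 mm long (x), 12 mm thick (y), 30 mm high (15 mm above this point). Panel 150 (x) by 104 (y) by 8 mm, 130 g; its underside is 23 mm below this point, its middle 5 mm towards -x. Clipped, this point is 98 mm above the bench; popped up, 109 mm.
- tier: Low aluminium stacking tier, fixed, 220 (x) by 170 (y) mm: four legs and a tray with a raised edge. Origin: centre of its footprint, on the bench. Tray 210 by 160 mm inside, floor 60 mm above the bench, raised edge to 72 mm. The panel fits with its long side along the tier's x, either way round.
- tumbler: Stainless tumbler, 70 mm wide, 100 mm high, origin under its centre; leave alone.
- bottle: Green glass bottle, 66 mm wide, 200 mm high, origin under its centre; leave alone.
- brush: Grey plastic brush lying on its bristles, 160 by 45 by 40 mm, origin under its centre; leave alone.
Things that resemble listed ones, but are neither listed nor needed, are in the scene too. What is meant by the caddy is not red, and is the larger of those in its own colour.

How it is judged:
By the outcome, as a careful person would: the job done as asked, in the order asked, and still so for the second after the job is handed in, with the robot touching nothing.
It also fails if it takes over 64 s, if anything falls off the work surface, if the arm or the gripper's body presses on something with over 40 N, if the wrist force passes 120 N, or if a joint passes its speed limit or range.

## Robot

A 6-joint arm with a two-finger parallel gripper is mounted at the origin on the work surface. World frame = base frame: x ahead of the robot, y to its left, z up, the work surface at z = 0. Lengths are in m, angles in degrees, forces in N, time in s.
With the tool pointing down it reaches from about 0.3 to 0.875 m from the base axis. Payload 4.2 kg.
Tool frame: the origin (TCP) lies on the centre line of the jaws, within the pads' length; the fingertips stand 19 mm ahead of it and the grasp point (between the pads) is the TCP; z points along the fingers, y is the line along which they close (so a half turn about z gives the same grasp; the last joint's range is limited). The gripper opens to 85 mm and grips with 20 to 120 N. Pads are 22 mm wide; open, the fingers measure 114 mm over their backs; the gripper's body (76 mm by 85 mm) begins 54 mm behind the grasp point. The pads swing forward as they close: fully open they stand 13 mm farther back than shut.
Start: joints at [-70.531, 18.312, 89.639, -0, 72.044, -1.146], TCP at [0.202, -0.538, 0.25] pointing down, gripper open.
Joint ranges: [-177.97, 177.97], [-48.28, 115.42], [12.27, 149.76], [-77.06, 257.06], [2.81, 150.46], [-146.56, 146.56]. Speed limits (degrees/s): [147.25, 147.25, 180, 180, 180, 180].

## Interface

Orientations are given as a 3x3 rotation matrix whose columns are the frame's x, y, z axes.
In Python, from cell import get_obs, get_image, get_calibration, hand_in gives the robot as it stands. The module is installed in compiled form; this text tells all that it offers.
- The arm moves only by the tool step_arm, never from a script. Its argument "commands" is a list of rows, each a list of 5 numbers: the shift along the world's x, y, z in m, then the turn about the world's z in rad, then the opening, from 0 (shut) to 1 (fully open). A call has 1 to 20 rows; each row shifts and turns the commanded pose from where the row before left it; what a row does not reach is not made up. A row lasts 1/12 s, in which the tool goes at most 41.7 mm and 7.16 degrees, less where a joint would pass 70% of its speed; a pose out of reach is approached as far as the arm can. A call is refused whole if a number of a shift passes 0.0417 or a number of a turn 0.125, either way. A call with a gripper value outside its range is refused whole. The fingers move at their own pace and stop on an object; the grip force is fixed at half the most. Time passes only in rows, so rows that do not move let the fingers close. It gives the time, the measured TCP pose, the force, the opening and the grip force at its end, in the units of the state.
- get_obs(): the state, without advancing time (a new reading comes with each control period).
- get_image(name): name is "side" or "top" or "wrist"; returns the picture (384x512x3 uint8, red, green, blue); there is no depth.
- get_calibration(name): a dict with "fx", "fy", "cx", "cy" (pixels), "R" (3x3) and "t" (3): a world point X has camera coordinates R X + t. Camera axes: x right, y down, z forward; pixel columns grow to the right and rows downward; lengths in m; the calibration is good to about 2 mm. A picture is of the moment at which its call begins: read the wrist's pose just before it. get_calibration takes no time and is no camera call; for the wrist camera it gives the pose at the moment of the call.
- hand_in(): hands the job in; it is judged then, once.
The state is a dict: "clock": time; "joints": joint angles; "qd": joint speeds; "effort": joint torques, N m; "position": TCP position; "tool_rot": TCP orientation; "force": force on the tool from outside, world axes, zero at the start; "wrist_torque": the same for the moment, N m; "grip_width": finger opening in m; "grasp_force": force on a finger pad.
Only numpy, scipy, OpenCV 4.12 (cv2) and the standard library are available. Lean on these libraries where they do the work, as an engineer would, in place of code of your own. Each camera call takes 0.05 s, during which the arm holds its last target. There are 200 camera calls.

## Working session

There is one attempt and no reset: what is moved stays moved. The work goes in short steps, Python scripts to look and compute and a tool call to move; the robot and the scene stay as the last step left them, time stands still between calls to the robot, and variables do not carry over. Pictures are saved under pics/ and viewed, at most 10 in all, crops included, and the job is handed in when it is done.

Besides the shell and the picture viewer there is one more tool, called as name([rows], argument=value, ...), one row to a line, values as JSON. step_arm: Moves the arm, as the interface text tells. Its arguments: {"type":"object","properties":{"commands":{"type":"array","items":{"type":"array","items":{"type":"number"}}}},"required":["commands"]}

```bash
mkdir -p pics; python3 - <<'E'
from cell import *
import cv2,numpy as np
o=get_obs();print(o)
for n in("side","top"):
    im=get_image(n);c=get_calibration(n);np.save(f'pics/{n}0.npy',im)
    print(n,c)
    cv2.imwrite(f'pics/{n}0.png',cv2.resize(im[:,:,::-1],(768,576)))
E
```

```text
{'clock': 0.0, 'joints': array([-7.05319866e+01,  1.83526168e+01,  8.97061995e+01,  4.54040609e-04,
        7.20440294e+01, -1.14647567e+00]), 'qd': array([-0.11461895,  0.02332065,  0.00882324, -0.10963331, -0.03716541,
        0.01972703]), 'effort': array([-2.80876920e-03, -4.15530896e+01, -2.34162569e+01, -3.84293016e-04,
        8.31630779e-03, -4.22755249e-06]), 'position': array([ 0.20229621, -0.53776979,  0.24947385]), 'tool_rot': array([[ 9.35971407e-01,  3.52075526e-01, -5.91128874e-04],
       [ 3.52076019e-01, -9.35969873e-01,  1.69488197e-03],
       [ 4.34476435e-05, -1.79448336e-03, -9.99998389e-01]]), 'force': array([ 0.29405573, -1.24770192,  0.22339638]), 'wrist_torque': array([-0.05012945,  0.03191924, -0.02483585]), 'grasp_force': 0.0, 'grip_width': 0.08539681310668601}
side {'fx': 383.70701597300484, 'fy': 383.70701597300484, 'cx': 260.7713220527222, 'cy': 191.50398305193804, 'R': array([[-0.68873202, -0.72496833,  0.00831414],
       [-0.45145777,  0.41986301, -0.78733788],
       [ 0.56730423, -0.54601829, -0.61646569]]), 't': array([0.3172303 , 0.34796127, 0.69463993])}
top {'fx': 382.4317973769247, 'fy': 382.4317973769247, 'cx': 249.78199740581059, 'cy': 191.41554995599992, 'R': array([[-0.02176046, -0.9997465 , -0.0057801 ],
       [-0.99178064,  0.02231549, -0.1259888 ],
       [ 0.12608585,  0.00299102, -0.99201482]]), 't': array([-0.07394262,  0.57482494,  1.08652911])}
```

View pics/top0.png

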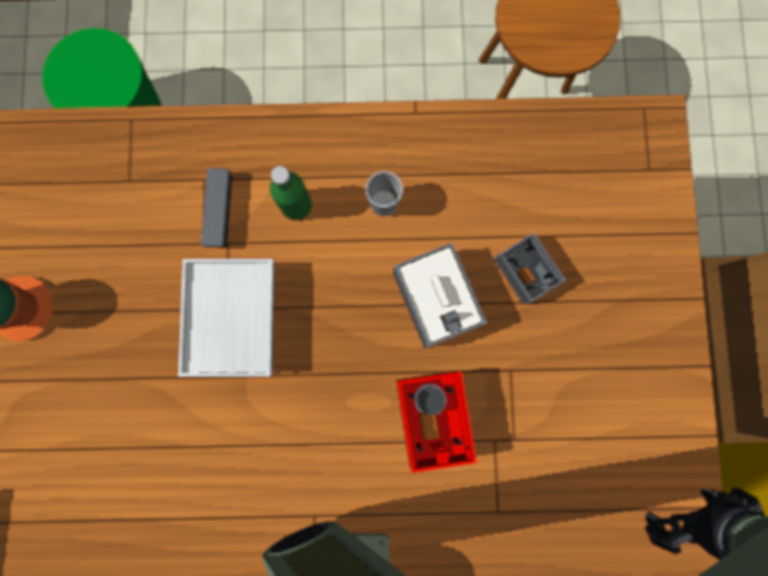

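View pics/side0.png

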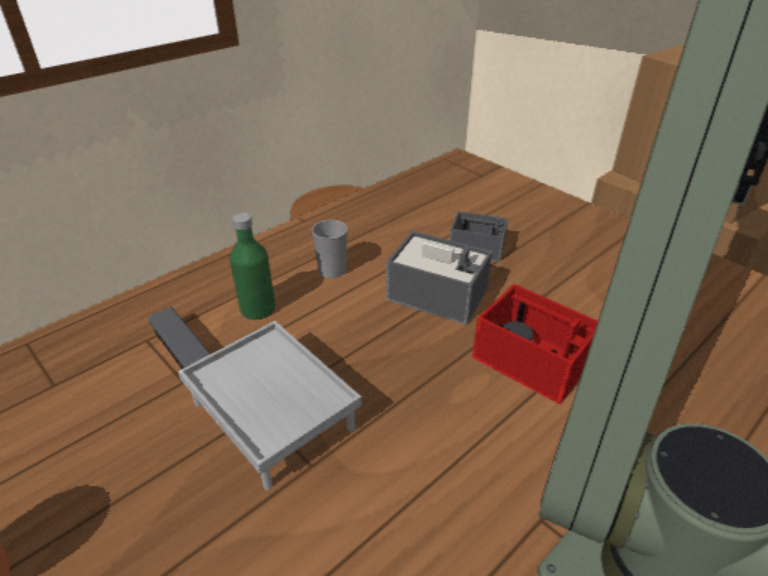

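The top view shows the grey caddy with its white panel at about (440,297) of 768x576, its tab at (452,320), and the tier at (227,318). Bottle, tumbler and brush stand behind them. The side view shows the same objects: caddy (440,275), tier (270,395).

```bash
cat > h.py <<'E'
import numpy as np,cv2
from cell import *
def ray(c,p):
    R=np.array(c['R']);C=-R.T@np.array(c['t'])
    d=R.T@np.array([(p[0]-c['cx'])/c['fx'],(p[1]-c['cy'])/c['fy'],1]);return C,d/np.linalg.norm(d)
def plane(c,p,z):
    C,d=ray(c,p);return C+d*(z-C[2])/d[2]
def tri(r):
    A=0;b=0
    for C,d in r:
        P=np.eye(3)-np.outer(d,d);A=A+P;b=b+P@C
    X=np.linalg.solve(A,b);return X,[np.linalg.norm((np.eye(3)-np.outer(d,d))@(X-C)) for C,d in r]
def proj(c,X):
    q=np.array(c['R'])@X+np.array(c['t']);return np.array([q[0]/q[2]*c['fx']+c['cx'],q[1]/q[2]*c['fy']+c['cy']])
def big(m):
    cs,_=cv2.findContours(m.astype(np.uint8),cv2.RETR_EXTERNAL,cv2.CHAIN_APPROX_NONE);return max(cs,key=cv2.contourArea)
E
cat > a.py <<'E'
from h import *
def roi(m,x0,y0,x1,y1):
    o=np.zeros(m.shape,bool);o[y0:y1,x0:x1]=m[y0:y1,x0:x1];return o
def quad(c):
    h=cv2.convexHull(c)
    for e in np.arange(1,20,.5):
        q=cv2.approxPolyDP(h,e,True)
        if len(q)<=4:return q[:,0]
T=np.load('pics/top0.npy');S=np.load('pics/side0.npy');ct=get_calibration('top');cs=get_calibration('side')
def grey(im):
    h=cv2.cvtColor(im,cv2.COLOR_RGB2HSV);return h
ht,hs=grey(T),grey(S)
def show(n,m,c,z):
    k=big(m);q=quad(k);print(n,'area',cv2.contourArea(k),q.tolist())
    if len(q)==4:
        W=np.array([plane(c,p,z) for p in q]);e=np.roll(W,-1,0)-W
        print(W[:,:2].round(4).tolist(),'ctr',W.mean(0).round(4),'len',np.linalg.norm(e,axis=1).round(4),'ang',np.degrees(np.arctan2(e[:,1],e[:,0])).round(1))
    r=cv2.minAreaRect(k);print(' mar',r)
    W=np.array([plane(c,p,z) for p in cv2.boxPoints(r)]);e=np.roll(W,-1,0)-W
    print(' ctr',W.mean(0).round(4),'len',np.linalg.norm(e,axis=1).round(4),'ang',np.degrees(np.arctan2(e[:,1],e[:,0])).round(1))
show('panel top',roi((ht[...,1]<50)&(ht[...,2]>195),255,155,330,238),ct,.083)
show('panel side',roi((hs[...,1]<50)&(hs[...,2]>165),255,150,330,215),cs,.083)
show('caddy rim+ top',roi((ht[...,1]<90),255,155,326,238),ct,.09)
show('tier top',roi((ht[...,1]<70)&(ht[...,2]>120),110,165,190,260),ct,.072)
show('tier side',roi((hs[...,1]<40)&(hs[...,2]>125),115,215,245,312),cs,.072)
a=cv2.resize(T[155:240,255:335][...,::-1],None,fx=5,fy=5,interpolation=2);b=cv2.resize(S[145:225,250:340][...,::-1],None,fx=4.4,fy=5,interpolation=2)
o=np.zeros((430,800,3),np.uint8);o[:a.shape[0],:400]=a;o[:400,402:402+396]=b;cv2.imwrite('pics/z.png',o)
E
python3 a.py
```

```text
panel top area 1587.5 [[299, 166], [319, 214], [287, 226], [267, 179]]
[[0.6365, -0.2278], [0.4993, -0.2784], [0.4679, -0.1881], [0.6013, -0.1361]] ctr [ 0.5513 -0.2076  0.083 ] len [0.1463 0.0956 0.1431 0.0982] ang [-159.8  109.2   21.3  -69. ]
 mar ((293.29315185546875, 196.01724243164062), (53.57302474975586, 35.71535110473633), 66.80140686035156)
 ctr [ 0.552  -0.2084  0.083 ] len [0.1016 0.1507 0.0999 0.1501] ang [ -67.9 -159.2  111.8   21.4]
panel side area 701.5 [[263, 173], [279, 158], [306, 165], [315, 183]]
[[0.6051, -0.1449], [0.6281, -0.232], [0.5499, -0.2626], [0.4765, -0.2152]] ctr [ 0.5649 -0.2137  0.083 ] len [0.0901 0.0839 0.0874 0.1466] ang [ -75.2 -158.6  147.2   28.7]
 mar ((290.7884216308594, 171.44229125976562), (52.798885345458984, 20.435449600219727), 15.255120277404785)
 ctr [ 0.5604 -0.2078  0.083 ] len [0.1023 0.1596 0.0951 0.1477] ang [ -52.7 -159.9  121.1   21.8]
caddy rim+ top area 2523.5 [[300, 162], [324, 214], [284, 231], [263, 177]]
[[0.6466, -0.2302], [0.4985, -0.2909], [0.4541, -0.1787], [0.6061, -0.1248]] ctr [ 0.5514 -0.2061  0.09  ] len [0.16   
[... 416 characters left out ...]
0.072 ] len [0.2179 0.1705 0.2181 0.1692] ang [179.3  88.8  -1.  -91.3]
 mar ((150.29238891601562, 211.38925170898438), (61.47871017456055, 78.84111022949219), 1.5074357986450195)
 ctr [0.5194 0.1957 0.072 ] len [0.2234 0.1765 0.2229 0.172 ] ang [ -0.3 -92.8 178.5  87.3]
tier side area 6052.0 [[184, 215], [240, 264], [170, 311], [119, 247]]
[[0.6195, 0.1098], [0.4071, 0.1128], [0.41, 0.286], [0.6288, 0.2771]] ctr [0.5163 0.1964 0.072 ] len [0.2124 0.1732 0.219  0.1676] ang [179.2  89.1  -2.3 -93.2]
 mar ((178.07691955566406, 256.4836120605469), (82.7829360961914, 93.33192443847656), 55.34868621826172)
 ctr [0.527  0.1874 0.072 ] len [0.2379 0.2665 0.1897 0.2209] ang [-80.7 166.3  89.9  -4.7]
```

View pics/z.png

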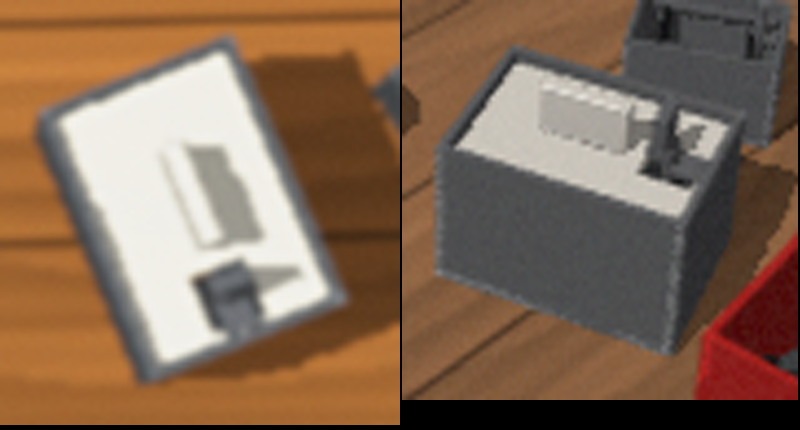

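The crop shows the clipped panel: rib near (205,200) in the left half, tab at (230,295), on the robot side. The two views agree on a caddy centre of about (0.5515,-0.2065) with yaw 20.6° (the tool is already aligned with it), and a tier centre of about (0.518,0.196) with yaw about -1°. I'll move to stand in front of the tab with the jaws shut.

step_arm([
  [0.0217, 0.0248, 0, 0, 0],
  [0.0217, 0.0248, 0, 0, 0],
  [0.0217, 0.0248, 0, 0, 0],
  [0.0217, 0.0248, 0, 0, 0],
  [0.0217, 0.0248, 0, 0, 0],
  [0.0217, 0.0248, 0, 0, 0],
  [0.0217, 0.0248, 0, 0, 0],
  [0.0217, 0.0248, 0, 0, 0],
  [0.0217, 0.0248, 0, 0, 0],
  [0.0217, 0.0248, 0, 0, 0],
  [0.0217, 0.0248, 0, 0, 0],
  [0.0217, 0.0248, 0, 0, 0],
  [0, 0, 0, 0, 0],
  [0, 0, 0, 0, 0],
])

```text
clock: 1.27
position: [0.4634, -0.2394, 0.2498]
tool_rot: [[0.935, 0.355, -0.001], [0.355, -0.935, 0.0], [-0.001, -0.001, -1.0]]
force: [-0.3, -0.1, 0.2]
grip_width: 0.0003
grasp_force: 0.0
```

```bash
python3 - <<'E'
from h import *
o=get_obs();c=get_calibration('wrist');im=get_image('wrist');np.save('pics/w1.npy',im)
print(o['position'],o['force'],o['grip_width'],c)
for k,X in dict(pad=[.4963,-.2273,.107],rib=[.5562,-.2047,.113]).items():print(k,proj(c,np.array(X)))
cv2.imwrite('pics/w1.png',im[:,:,::-1])
E
```

```text
[ 0.4633827  -0.23939573  0.24983887] [-0.34022761 -0.14750814  0.22995308] 0.0002855727130572233 {'fx': 336.34410075521015, 'fy': 336.34410075521015, 'cx': 257.0186612220119, 'cy': 197.5213445324516, 'R': array([[ 0.35437595, -0.93510146, -0.0017148 ],
       [-0.8952678 , -0.33980856,  0.28814182],
       [-0.27002454, -0.10057532, -0.95758621]]), 't': array([-0.38765531,  0.29595996,  0.47838237])}
pad [257.76377397 146.33731043]
rib [257.95549683  57.89600092]
```

View pics/w1.png

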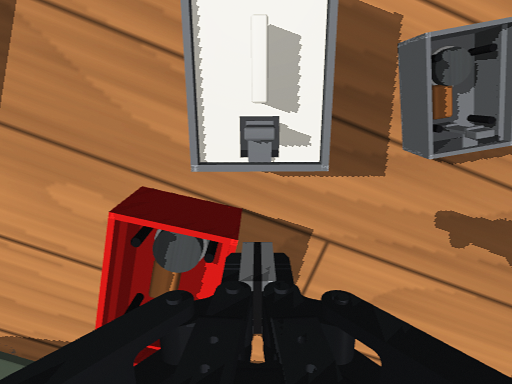

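The wrist view shows the rib at (259,58) and the tab pad at (259,135), both within 1 mm of the predictions, with the yaw aligned. I'll descend to tip height of about 105 mm.

step_arm([
  [0, 0, -0.021, 0, 0],
  [0, 0, -0.021, 0, 0],
  [0, 0, -0.021, 0, 0],
  [0, 0, -0.021, 0, 0],
  [0, 0, -0.021, 0, 0],
  [0, 0, -0.021, 0, 0],
  [0, 0, 0, 0, 0],
  [0, 0, 0, 0, 0],
  [0, 0, 0, 0, 0],
])

```text
clock: 2.07
position: [0.463, -0.2417, 0.1254]
tool_rot: [[0.936, 0.351, 0.001], [0.351, -0.936, -0.001], [0.001, 0.001, -1.0]]
force: [0.6, 0.1, -0.3]
grip_width: 0.0002
grasp_force: 0.0
```

step_arm([
  [0.0047, 0.0018, 0, 0, 0],
  [0.0047, 0.0018, 0, 0, 0],
  [0, 0, 0, 0, 0],
  [0, 0, 0, 0, 0],
])

```text
clock: 2.4
position: [0.473, -0.237, 0.125]
tool_rot: [[0.936, 0.353, 0.001], [0.353, -0.936, -0.001], [0.001, 0.001, -1.0]]
force: [0.9, -0.5, -0.3]
grip_width: 0.0
grasp_force: 0.0
```

step_arm([
  [0.0047, 0.002, 0, 0, 0],
  [0, 0, 0, 0, 0],
  [0, 0, 0, 0, 0],
  [0, 0, 0, 0, 0],
])

```text
clock: 2.73
position: [0.477, -0.2349, 0.1243]
tool_rot: [[0.936, 0.352, -0.0], [0.352, -0.936, -0.0], [-0.0, -0.0, -1.0]]
force: [-0.1, -0.5, -0.3]
grip_width: 0.0001
grasp_force: 0.0
```

step_arm([
  [0.0019, 0.0007, 0, 0, 0],
  [0, 0, 0, 0, 0],
  [0, 0, 0, 0, 0],
])

```text
clock: 2.98
position: [0.4789, -0.2343, 0.1243]
tool_rot: [[0.936, 0.352, 0.0], [0.352, -0.936, -0.0], [-0.0, 0.0, -1.0]]
force: [0.7, 0.3, 0.1]
grip_width: -0.0001
grasp_force: 0.0
```

step_arm([
  [0.0019, 0.0007, 0, 0, 0],
  [0, 0, 0, 0, 0],
  [0, 0, 0, 0, 0],
])

```text
clock: 3.23
position: [0.4808, -0.2336, 0.1243]
tool_rot: [[0.936, 0.352, 0.0], [0.352, -0.936, -0.0], [-0.0, 0.0, -1.0]]
force: [-0.4, -0.9, 0.5]
grip_width: -0.0
grasp_force: 0.0
```

step_arm([
  [0.0019, 0.0007, 0, 0, 0],
  [0, 0, 0, 0, 0],
  [0, 0, 0, 0, 0],
])

```text
clock: 3.48
position: [0.4827, -0.2329, 0.1243]
tool_rot: [[0.936, 0.352, 0.0], [0.352, -0.936, -0.0], [-0.0, 0.0, -1.0]]
force: [-0.6, -0.1, -0.5]
grip_width: 0.0002
grasp_force: 0.0
```

step_arm([
  [0.0014, 0.0005, 0, 0, 0],
  [0, 0, 0, 0, 0],
  [0, 0, 0, 0, 0],
])

```text
clock: 3.73
position: [0.4841, -0.2324, 0.1243]
tool_rot: [[0.936, 0.352, 0.0], [0.352, -0.936, -0.0], [-0.0, 0.0, -1.0]]
force: [-0.6, -0.6, -0.5]
grip_width: 0.0001
grasp_force: 0.0
```

Still no contact (axis position -72 mm).

step_arm([
  [0.0014, 0.0005, 0, 0, 0],
  [0, 0, 0, 0, 0],
  [0, 0, 0, 0, 0],
])

```text
clock: 3.98
position: [0.4855, -0.2319, 0.1243]
tool_rot: [[0.936, 0.352, -0.0], [0.352, -0.936, -0.0], [-0.0, 0.0, -1.0]]
force: [-0.1, -0.9, 0.7]
grip_width: -0.0003
grasp_force: 0.0
```

step_arm([
  [0.0014, 0.0005, 0, 0, 0],
  [0, 0, 0, 0, 0],
  [0, 0, 0, 0, 0],
])

```text
clock: 4.23
position: [0.487, -0.2314, 0.1243]
tool_rot: [[0.936, 0.352, 0.0], [0.352, -0.936, -0.0], [0.0, 0.0, -1.0]]
force: [-0.4, -0.4, -1.2]
grip_width: -0.0
grasp_force: 0.0
```

step_arm([
  [0.0014, 0.0005, 0, 0, 0],
  [0, 0, 0, 0, 0],
  [0, 0, 0, 0, 0],
])

```text
clock: 4.48
position: [0.4883, -0.2309, 0.1243]
tool_rot: [[0.936, 0.352, 0.0], [0.352, -0.936, -0.0], [0.0, 0.0, -1.0]]
force: [0.5, 0.0, -1.2]
grip_width: 0.0003
grasp_force: 0.0
```

step_arm([
  [0.0014, 0.0005, 0, 0, 0],
  [0, 0, 0, 0, 0],
  [0, 0, 0, 0, 0],
])

```text
clock: 4.73
position: [0.4897, -0.2304, 0.1243]
tool_rot: [[0.936, 0.352, 0.0], [0.352, -0.936, -0.0], [-0.0, 0.0, -1.0]]
force: [0.4, 0.0, 1.3]
grip_width: -0.0003
grasp_force: 0.0
```

step_arm([
  [0.0014, 0.0005, 0, 0, 0],
  [0, 0, 0, 0, 0],
  [0, 0, 0, 0, 0],
])

```text
clock: 4.98
position: [0.4911, -0.2299, 0.1243]
tool_rot: [[0.936, 0.352, -0.0], [0.352, -0.936, -0.0], [-0.0, 0.0, -1.0]]
force: [-0.5, 0.0, 0.2]
grip_width: -0.0
grasp_force: 0.0
```

step_arm([
  [0.0014, 0.0005, 0, 0, 0],
  [0, 0, 0, 0, 0],
  [0, 0, 0, 0, 0],
])

```text
clock: 5.23
position: [0.4924, -0.2294, 0.1243]
tool_rot: [[0.936, 0.352, -0.0], [0.352, -0.936, -0.0], [-0.0, -0.0, -1.0]]
force: [-0.9, -0.3, -0.3]
grip_width: -0.0001
grasp_force: 0.1
```

step_arm([
  [0.0014, 0.0005, 0, 0, 0],
  [0, 0, 0, 0, 0],
  [0, 0, 0, 0, 0],
])

```text
clock: 5.48
position: [0.4935, -0.2289, 0.1243]
tool_rot: [[0.936, 0.352, -0.001], [0.352, -0.936, -0.0], [-0.001, -0.0, -1.0]]
force: [-1.2, -0.3, 0.3]
grip_width: 0.0003
grasp_force: 1.1
```

```bash
python3 - <<'E'
from h import *
im=get_image('wrist');print(get_obs()['force'])
cv2.imwrite('pics/w2.png',im[:,:,::-1])
E
```

```text
[-1.5514644 -1.626682   0.4584438]
```

View pics/w2.png

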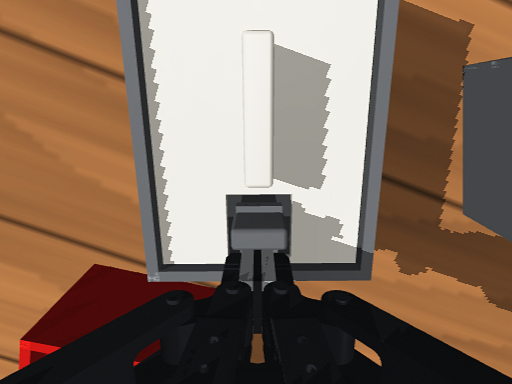

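The wrist view shows the fingertips just touching the pad at (257,250), centred; force is rising to about 2 N. I'll press in 1 mm steps.

step_arm([
  [0.001, 0.0003, 0, 0, 0],
  [0, 0, 0, 0, 0],
  [0, 0, 0, 0, 0],
])

```text
clock: 5.78
position: [0.4945, -0.2286, 0.1243]
tool_rot: [[0.936, 0.352, -0.001], [0.352, -0.936, 0.0], [-0.001, -0.0, -1.0]]
force: [-2.2, -0.5, 0.7]
grip_width: 0.0001
grasp_force: 1.5
```

step_arm([
  [0.001, 0.0003, 0, 0, 0],
  [0, 0, 0, 0, 0],
  [0, 0, 0, 0, 0],
])

```text
clock: 6.03
position: [0.4955, -0.2282, 0.1242]
tool_rot: [[0.936, 0.352, -0.001], [0.352, -0.936, 0.0], [-0.001, -0.0, -1.0]]
force: [-4.0, -0.6, 1.1]
grip_width: -0.0001
grasp_force: 1.8
```

```bash
cat > pop.py <<'E'
from h import *
im=get_image('wrist');o=get_obs();print(o['position'],o['force'])
s=get_image('side');old=np.load('pics/side0.npy')
d=np.abs(s.astype(int)-old)[140:215,255:335].max(2);print('side change px',(d>40).sum())
h=cv2.cvtColor(s,cv2.COLOR_RGB2HSV);m=(h[...,1]<50)&(h[...,2]>165);m=m[140:215,255:300];y,x=np.nonzero(m);print('white rows',y.min()+140,len(y),y.mean()+140)
h=cv2.cvtColor(im,cv2.COLOR_RGB2HSV);m=(h[...,1]<50)&(h[...,2]>165);print('wrist panel left/right at row 60',np.nonzero(m[60])[0][[0,-1]])
E
python3 pop.py
```

```text
[ 0.49554758 -0.22820808  0.12421111] [-3.74798607 -0.05350111 -0.1831572 ]
side change px 451
white rows 157 658 170.34954407294833
wrist panel left/right at row 60 [153 372]
```

step_arm([
  [0.0008, 0.0003, 0, 0, 0],
  [0, 0, 0, 0, 0],
  [0, 0, 0, 0, 0],
])

```text
clock: 6.38
position: [0.4964, -0.2279, 0.1242]
tool_rot: [[0.936, 0.352, -0.001], [0.352, -0.936, 0.0], [-0.001, -0.0, -1.0]]
force: [-4.7, -1.1, -0.4]
grip_width: 0.0
grasp_force: 2.1
```

```bash
python3 pop.py
```

```text
[ 0.49640915 -0.22789373  0.12416315] [-3.46012154 -0.24586232  0.54169781]
side change px 462
white rows 157 660 170.3272727272727
wrist panel left/right at row 60 [152 372]
```

step_arm([
  [0.0008, 0.0003, 0, 0, 0],
  [0, 0, 0, 0, 0],
  [0, 0, 0, 0, 0],
])

```text
clock: 6.73
position: [0.4972, -0.2276, 0.1241]
tool_rot: [[0.936, 0.352, -0.001], [0.352, -0.936, 0.0], [-0.001, -0.0, -1.0]]
force: [-5.0, -0.9, -0.1]
grip_width: -0.0001
grasp_force: 2.4
```

```bash
python3 pop.py
```

```text
[ 0.49721428 -0.22759792  0.12414721] [-4.72907822 -0.96847569 -1.02231763]
side change px 485
white rows 157 666 170.27177177177177
wrist panel left/right at row 60 [152 372]
```

step_arm([
  [0.0006, 0.0002, 0, 0, 0],
  [0, 0, 0, 0, 0],
  [0, 0, 0, 0, 0],
])

```text
clock: 7.08
position: [0.4977, -0.2274, 0.1241]
tool_rot: [[0.936, 0.352, -0.001], [0.352, -0.936, 0.0], [-0.001, -0.0, -1.0]]
force: [-5.7, -0.8, -1.6]
grip_width: -0.0003
grasp_force: 2.5
```

```bash
python3 pop.py
```

```text
[ 0.49770434 -0.22741773  0.12409141] [-4.55580122 -1.99667315 -0.53619835]
side change px 742
white rows 154 769 168.74252275682704
wrist panel left/right at row 60 [135 379]
```

step_arm([
  [0.0005, 0.0002, 0, 0, 0],
  [0, 0, 0, 0, 0],
  [0, 0, 0, 0, 0],
])

```text
clock: 7.43
position: [0.4981, -0.2273, 0.1241]
tool_rot: [[0.936, 0.352, -0.001], [0.352, -0.936, 0.0], [-0.001, -0.0, -1.0]]
force: [-5.1, -2.1, -1.6]
grip_width: -0.0002
grasp_force: 2.7
```

```bash
python3 pop.py
```

```text
[ 0.49808266 -0.22725009  0.12407884] [-5.86114981 -0.62049899 -0.86954602]
side change px 744
white rows 154 767 168.75358539765318
wrist panel left/right at row 60 [135 379]
```

The panel popped at 5.7 N; its white edge moved in both views. I'll back off, rise, open and take a look.

step_arm([
  [-0.0094, -0.0035, 0, 0, 0],
  [-0.014, -0.0053, 0, 0, 0],
  [-0.01, -0.0035, 0.02, 0, 0],
  [0, 0, 0.035, 0, 0.5],
  [0, 0, 0.035, 0, 1],
  [0.03, 0.011, 0.035, 0, 1],
  [0, 0, 0, 0, 1],
  [0, 0, 0, 0, 1],
  [0, 0, 0, 0, 1],
])

```text
clock: 8.28
position: [0.491, -0.23, 0.2448]
tool_rot: [[0.936, 0.352, 0.001], [0.352, -0.936, -0.0], [0.0, 0.0, -1.0]]
force: [-0.7, -0.2, -0.6]
grip_width: 0.0721
grasp_force: 0.0
```

```bash
cat > rib.py <<'E'
from h import *
import sys
im=get_image('wrist');c=get_calibration('wrist');o=get_obs();T=get_image('top');S=get_image('side')
print(o['position'],o['force'],o['grip_width'])
for k,X in dict(rib=[.5562,-.2047,.124]).items():print(k,proj(c,np.array(X)),proj(get_calibration('top'),np.array(X)),proj(get_calibration('side'),np.array(X)))
n=sys.argv[1];np.save(f'pics/{n}w.npy',im);np.save(f'pics/{n}t.npy',T);np.save(f'pics/{n}s.npy',S)
a=cv2.resize(T[150:250,250:350][...,::-1],(288,288));b=cv2.resize(S[125:225,250:350][...,::-1],(288,288))
z=np.zeros((576,800,3),np.uint8);z[:384,:512]=im[...,::-1];z[:288,512:]=a;z[288:,512:]=b;cv2.imwrite(f'pics/{n}.png',z)
E
python3 rib.py r1
```

```text
[ 0.49046464 -0.22983602  0.24405185] [ 0.31453917 -0.28694149  0.27242846] 0.0789641424392006
rib [256.76606604  99.94286805] [293.4234589  192.52836114] [291.4492752  159.67880809]
```

View pics/r1.png

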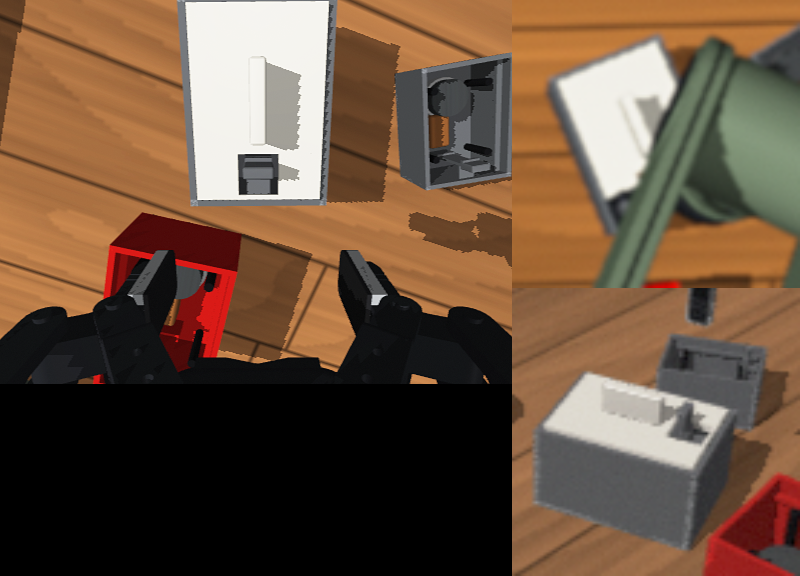

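The panel stands popped and level above the rim, with the rib top at wrist (257.5,100), within 1 px of the prediction for z=0.124. I'll move over the rib after a triangulation check.

```bash
python3 - <<'E'
from h import *
c=get_calibration('wrist');s=get_calibration('side')
im=np.load('pics/r1w.npy').astype(int)
print(tri([ray(c,(257.5,101)),ray(s,(292,160))]))
E
```

```text
(array([ 0.55530745, -0.20558455,  0.12300842]), [np.float64(0.00030014907323929065), np.float64(0.0003001490732393739)])
```

step_arm([
  [0.022, 0.0083, 0, 0, 1],
  [0.022, 0.0083, 0, 0, 1],
  [0.022, 0.0083, 0, 0, 1],
  [0, 0, 0, 0, 1],
  [0, 0, -0.025, 0, 1],
  [0, 0, -0.025, 0, 1],
  [0, 0, -0.02, 0, 1],
  [0, 0, 0, 0, 1],
  [0, 0, 0, 0, 1],
])

```text
clock: 9.18
position: [0.5562, -0.205, 0.1738]
tool_rot: [[0.936, 0.352, -0.004], [0.352, -0.936, 0.001], [-0.003, -0.002, -1.0]]
force: [0.0, -0.8, 0.0]
grip_width: 0.0852
grasp_force: 0.0
```

Triangulation gives a rib top at z=0.123, as expected. I'll descend to z of about 0.117 and close.

step_arm([
  [0, 0, -0.02, 0, 1],
  [0, 0, -0.02, 0, 1],
  [0, 0, -0.01, 0, 1],
  [0, 0, -0.006, 0, 1],
  [0, 0, 0, 0, 1],
  [0, 0, 0, 0, 1],
])

```text
clock: 9.68
position: [0.5581, -0.2053, 0.1201]
tool_rot: [[0.936, 0.352, 0.001], [0.352, -0.936, -0.001], [0.001, 0.001, -1.0]]
force: [-0.6, 0.4, -0.6]
grip_width: 0.0855
grasp_force: 0.0
```

step_arm([
  [0, 0, 0, 0, 0.3],
  [0, 0, 0, 0, 0.3],
  [0, 0, 0, 0, 0.3],
  [0, 0, 0, 0, 0.3],
  [0, 0, 0, 0, 0],
  [0, 0, 0, 0, 0],
  [0, 0, 0, 0, 0],
  [0, 0, 0, 0, 0],
  [0, 0, 0, 0, 0],
])

```text
clock: 10.43
position: [0.5576, -0.205, 0.1192]
tool_rot: [[0.936, 0.352, 0.0], [0.352, -0.936, -0.0], [0.0, 0.0, -1.0]]
force: [-0.7, 0.4, -0.2]
grip_width: 0.0108
grasp_force: 62.3
```

step_arm([
  [0, 0, 0.006, 0, 0],
  [0, 0, 0.008, 0, 0],
  [0, 0, 0.01, 0, 0],
  [0, 0, 0.01, 0, 0],
  [0, 0, 0, 0, 0],
])

```text
clock: 10.85
position: [0.559, -0.2056, 0.1561]
tool_rot: [[0.936, 0.352, 0.005], [0.352, -0.936, -0.002], [0.004, 0.004, -1.0]]
force: [0.6, 0.4, -1.1]
grip_width: 0.0108
grasp_force: 62.2
```

step_arm([
  [0, 0, 0.02, 0, 0],
  [0, 0, 0.025, 0, 0],
  [0, 0, 0.025, 0, 0],
  [0, 0, 0.025, 0, 0],
  [0, 0, 0, 0, 0],
  [0, 0, 0, 0, 0],
])

```text
clock: 11.35
position: [0.558, -0.2052, 0.2495]
tool_rot: [[0.936, 0.352, 0.003], [0.352, -0.936, -0.001], [0.003, 0.002, -1.0]]
force: [0.3, -0.5, -1.4]
grip_width: 0.0108
grasp_force: 62.3
```

```bash
python3 rib.py r2
```

```text
[ 0.55716753 -0.20486625  0.24781425] [ 0.11845275 -0.41211489 -1.78086722] 0.010844596891579183
rib [256.5858645 197.0791013] [293.4234589  192.52836114] [291.4492752  159.67880809]
```

View pics/r2.png

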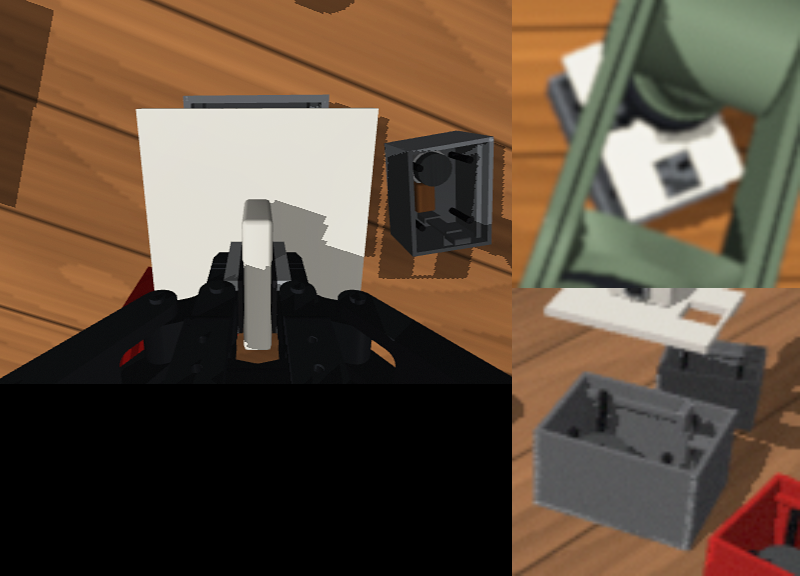

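The panel hangs level by its rib clear of the caddy and the tab still stands upright. I'll carry it to the tier, turning -21.6°.

step_arm([
  [-0.0024, 0.0143, 0, -0.027, 0],
  [-0.0024, 0.0286, 0, -0.027, 0],
  [-0.0024, 0.0286, 0, -0.027, 0],
  [-0.0024, 0.0286, 0, -0.027, 0],
  [-0.0024, 0.0286, 0, -0.027, 0],
  [-0.0024, 0.0286, 0, -0.027, 0],
  [-0.0024, 0.0286, 0, -0.027, 0],
  [-0.0024, 0.0286, 0, -0.027, 0],
  [-0.0024, 0.0286, 0, -0.027, 0],
  [-0.0024, 0.0286, 0, -0.027, 0],
  [-0.0024, 0.0286, 0, -0.027, 0],
  [-0.0024, 0.0286, 0, -0.027, 0],
  [-0.0024, 0.0286, 0, -0.027, 0],
  [-0.0024, 0.0286, 0, -0.027, 0],
  [0, 0.0143, 0, 0, 0],
  [0, 0, 0, 0, 0],
  [0, 0, 0, 0, 0],
  [0, 0, 0, 0, 0],
])

```text
clock: 13.0
position: [0.5237, 0.1943, 0.2473]
tool_rot: [[1.0, -0.018, -0.001], [-0.018, -1.0, -0.001], [-0.001, 0.002, -1.0]]
force: [-0.5, 0.6, -1.5]
grip_width: 0.0107
grasp_force: 62.1
```

```bash
sed -i 's/T\[150:250,250:350\]/T[155:265,100:210]/;s/S\[125:225,250:350\]/S[160:340,90:270]/' rib.py; python3 rib.py r3; python3 - <<'E'
from h import *
T=np.load('pics/top0.npy');c=get_calibration('top')
# bottle base guess, tier height by triangulating corners top/side
s=get_calibration('side')
for a,b in(((181,173),(184,215)),((180,250),(240,264)),((119,250),(170,311)),((122,173),(119,247))):
    X,e=tri([ray(c,a),ray(s,b)]);print(X.round(4),round(e[0],4))
print('bottle',plane(c,(202,143),0))
E
```

```text
[0.52387139 0.1940982  0.24761016] [-0.68336895  0.1637844  -0.7638633 ] 0.010881497680101338
rib [803.55357748 142.96187128] [293.4234589  192.52836114] [291.4492752  159.67880809]
[0.6256 0.1083 0.0676] 0.0018
[0.4082 0.1118 0.0703] 0.0001
[0.4123 0.2842 0.0675] 0.0009
[0.6295 0.2775 0.0719] 0.0006
bottle [0.73136824 0.05745381 0.        ]
```

View pics/r3.png

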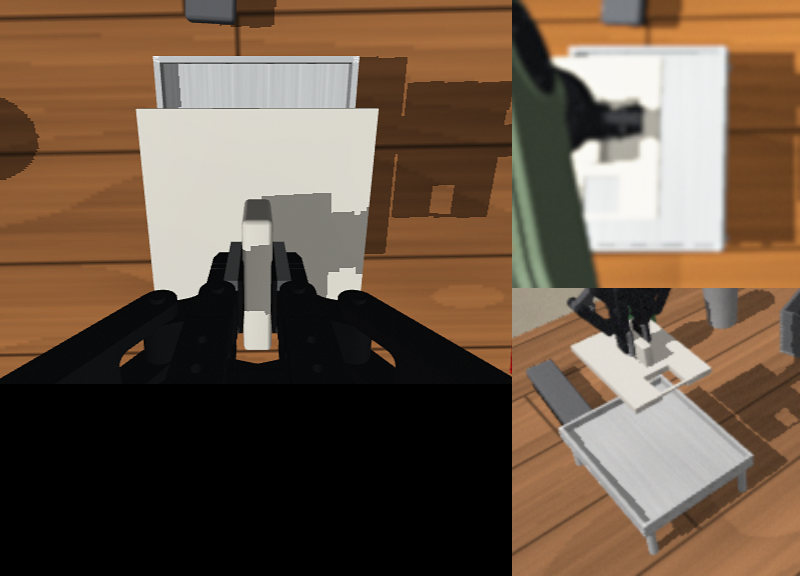

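The panel is centred and square over the tier (edge triangulated at about 0.07 m). I'll lower it.

step_arm([
  [0, 0, -0.02, 0, 0],
  [0, 0, -0.025, 0, 0],
  [0, 0, -0.025, 0, 0],
  [0, 0, -0.025, 0, 0],
  [0, 0, -0.02, 0, 0],
  [0, 0, -0.015, 0, 0],
  [0, 0, -0.01, 0, 0],
  [0, 0, -0.006, 0, 0],
  [0, 0, 0, 0, 0],
  [0, 0, 0, 0, 0],
  [0, 0, 0, 0, 0],
])

```text
clock: 14.07
position: [0.5247, 0.1955, 0.1032]
tool_rot: [[1.0, -0.018, 0.002], [-0.018, -1.0, 0.001], [0.002, -0.001, -1.0]]
force: [0.5, 0.3, -2.0]
grip_width: 0.0112
grasp_force: 62.2
```

step_arm([
  [0, 0, -0.003, 0, 0],
  [0, 0, -0.003, 0, 0],
  [0, 0, 0, 0, 0],
  [0, 0, 0, 0, 0],
  [0, 0, 0, 0, 0],
])

```text
clock: 14.48
position: [0.524, 0.1954, 0.0962]
tool_rot: [[1.0, -0.018, 0.0], [-0.018, -1.0, -0.0], [0.0, 0.0, -1.0]]
force: [-1.0, -0.5, -2.3]
grip_width: 0.011
grasp_force: 62.2
```

step_arm([
  [0, 0, -0.0015, 0, 0],
  [0, 0, 0, 0, 0],
  [0, 0, 0, 0, 0],
  [0, 0, 0, 0, 0],
])

```text
clock: 14.82
position: [0.5239, 0.1954, 0.0946]
tool_rot: [[1.0, -0.018, -0.0], [-0.018, -1.0, -0.0], [-0.0, 0.0, -1.0]]
force: [0.2, -0.3, -0.9]
grip_width: 0.0108
grasp_force: 62.2
```

step_arm([
  [0, 0, -0.001, 0, 0],
  [0, 0, 0, 0, 0],
  [0, 0, 0, 0, 0],
])

```text
clock: 15.07
position: [0.5239, 0.1954, 0.0935]
tool_rot: [[1.0, -0.018, -0.0], [-0.018, -1.0, -0.0], [-0.0, 0.0, -1.0]]
force: [0.3, -0.0, -1.5]
grip_width: 0.0107
grasp_force: 62.2
```

step_arm([
  [0, 0, -0.0008, 0, 0],
  [0, 0, 0, 0, 0],
  [0, 0, 0, 0, 0],
])

```text
clock: 15.32
position: [0.524, 0.1954, 0.0935]
tool_rot: [[1.0, -0.018, 0.0], [-0.018, -1.0, 0.0], [0.0, -0.0, -1.0]]
force: [-1.9, -0.5, 4.0]
grip_width: 0.0111
grasp_force: 63.0
```

step_arm([
  [0, 0, -0.0008, 0, 0],
  [0, 0, 0, 0, 0],
  [0, 0, 0, 0, 0],
])

```text
clock: 15.57
position: [0.524, 0.1954, 0.0934]
tool_rot: [[1.0, -0.018, 0.001], [-0.018, -1.0, 0.0], [0.001, -0.0, -1.0]]
force: [-3.2, -2.0, 9.5]
grip_width: 0.0106
grasp_force: 63.8
```

The panel is on the tray floor (contact force up). I'll release and retreat.

step_arm([
  [0, 0, 0.0008, 0, 0],
  [0, 0, 0, 0, 0.3],
  [0, 0, 0, 0, 0.6],
  [0, 0, 0, 0, 0.8],
  [0, 0, 0, 0, 0.8],
  [0, 0, 0, 0, 0.8],
  [0, 0, 0, 0, 0.8],
  [0, 0, 0.01, 0, 0.8],
  [0, 0, 0.03, 0, 0.8],
  [0, 0, 0.035, 0, 0.8],
  [0, 0, 0.035, 0, 0.8],
  [-0.03, 0, 0.02, 0, 0.8],
  [-0.035, -0.01, 0.02, 0, 0.8],
  [-0.035, -0.02, 0.02, 0, 0.8],
  [0, 0, 0, 0, 0.8],
  [0, 0, 0, 0, 0.8],
  [0, 0, 0, 0, 0.8],
  [0, 0, 0, 0, 0.8],
])

```text
clock: 17.07
position: [0.4272, 0.1671, 0.2609]
tool_rot: [[1.0, -0.018, -0.0], [-0.018, -1.0, -0.0], [-0.0, 0.0, -1.0]]
force: [1.0, 0.1, -0.5]
grip_width: 0.0682
grasp_force: 0.0
```

```bash
python3 - <<'E'
from h import *
o=get_obs();print(o['position'],o['force'],o['grip_width'])
z=np.zeros((600,800,3),np.uint8)
a=get_image('top');b=get_image('side')
z[:300,:400]=cv2.resize(a[...,::-1],(400,300));z[300:,:400]=cv2.resize(b[...,::-1],(400,300))
z[:300,400:]=cv2.resize(get_image('wrist')[...,::-1],(400,300));z[300:,400:]=cv2.resize(b[160:340,90:330][...,::-1],(400,300));cv2.imwrite('pics/f.png',z)
E
```

```text
[0.42716119 0.16709162 0.26093017] [ 0.9504107   0.05810514 -0.47829045] 0.06818634875444851
```

View pics/f.png

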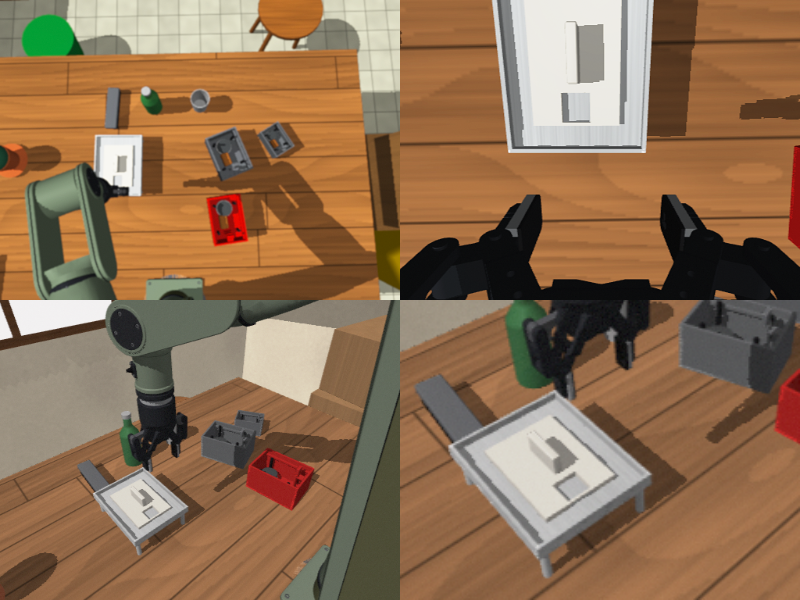

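The panel lies flat, rib up, inside the tier's raised edge. The bottle, tumbler and brush stand where they were, and the gripper is clear of everything.

```bash
python3 -c "
from cell import *
print(hand_in())"
```

```text
the job is handed in; nothing more can be done
None
```

The job is handed in at about 17 s: the tab let the panel go at about 5.7 N, and the panel now lies flat, rib up, inside the tier's raised edge, with the tumbler, bottle and brush left alone.

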